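# Find the stamped crate and push it to the dispatch rail

## Robot

A 6-joint arm with a two-finger parallel gripper is mounted at the origin on a cart in front of the work surface, level with it; the furniture and walls round the work are solid. World frame = base frame: x ahead of the robot, y to its left, z up, the work surface at z = 0. Lengths are in m, angles in degrees, forces in N, time in s.
With the tool pointing down it reaches from about 0.4 to 0.825 m from the base axis. Payload 7 kg.
Tool frame: the origin (TCP) lies between the finger pads; the fingertips stand 19 mm ahead of it and the grasp point (between the pads) is the TCP (r.finger_overhang is the distance from the TCP to the fingertips, in m); z points along the fingers, y is the direction in which the jaws open and shut (so a half turn about z gives the same grasp; the last joint's range is limited). The gripper opens to 88 mm and grips with 3 to 60 N. Pads are 19 mm wide; open, the fingers measure 130 mm over their backs; the gripper's body (78 mm by 193 mm) begins 47 mm behind the grasp point.
Start: joints at [-60.212, 20.546, 0.682, 0, -70.136, -16.507], TCP at [0.155, -0.657, 0.246] pointing down, gripper open.
Joint ranges: [-176.03, 176.03], [-82.01, 121.73], [-58.28, 71.71], [-173.87, 95.51], [-174.79, -0.11], [-173.66, 173.66]. Speed limits (degrees/s): [136.94, 136.94, 172.46, 180, 180, 180].

## Interface

Orientations are given as [roll, pitch, yaw] about the fixed x, y, z axes, in that order (R = Rz(yaw) Ry(pitch) Rx(roll)).
In Python, from plant import r, optics gives the robot as it stands. The module is installed in compiled form; this text tells all that it offers.
- The arm moves only by the tool step_arm, never from a script. Its argument "increments" is a list of rows, each an object of numbers: "tx", "ty", "tz": the shift along the world's x, y, z in mm; "ax", "ay", "az": the turn, a rotation vector about the world's x, y, z in degrees; "claw": the gripper command: -1 is shut, 1 is fully open, values between are in proportion. In form: [{"tx": .., "ty": .., "tz": .., "ax": .., "ay": .., "az": .., "claw": ..}, ...]. A call has 1 to 12 rows; each row shifts and turns the commanded pose from where the row before left it; what a row does not reach is not made up. A row lasts 1/10 s, in which the tool goes at most 50 mm and 8.59 degrees, less where a joint would pass 70% of its speed; a pose out of reach is approached as far as the arm can. A call with a gripper value outside its range is refused whole. The fingers move at their own pace and stop on an object; "newtons" is the grip in N (left out, the last holds). Time passes only in rows, so rows that do not move let the fingers close. It gives the time, the measured TCP pose, the force and the opening at its end, in the units of the state.
- r.get_state(): the state, without advancing time (a new reading comes with each control period).
- optics.capture(name): name is "scene" or "top" or "wrist"; returns a dict with "image" (480x640x3 uint8, blue, green, red), "depth" (480x640 float32, m along the optical axis (not along the pixel's ray), 0 where there is no reading), "fx", "fy", "cx", "cy" (pixels), "R" (3x3) and "t" (3): a world point X has camera coordinates R X + t. Camera axes: x right, y down, z forward; pixel columns grow to the right and rows downward; lengths in m; the calibration is good to about 2 mm. A picture is of the moment at which its call begins.
- r.close_job(): hands the job in, once; it reports no verdict.
The state is a dict: "time_s": time; "joints": joint angles; "qd": joint speeds; "joint_torque": joint torques, N m; "tcp_pos": TCP position; "eef_rot": TCP orientation; "contact_force": force on the tool from outside, world axes, zero at the start; "moment": the same for the moment, N m; "gripper_width": finger opening in m.
Only numpy, scipy, OpenCV 4.12 (cv2) and the standard library are available. Lean on these libraries where they do the work, as an engineer would, in place of code of your own. Each camera call takes 0.05 s, during which the arm holds its last target. There are 200 camera calls.

## Task

One of the two small wooden crates has a ring stamp on its underside. Tip both crates over away from you, so that each lies with its underside facing you, then gently push the stamped one along the bench until its leading end (its former top) is flush against the angle-iron dispatch rail, and leave the other lying well short of the rail. Only push with the fingers: pick nothing up, and leave the small parts and tools where they are.

Things in the scene. Friction and masses are not known exactly. Their poses are not given: they have to be found in the camera images.
- crate_1: Closed wooden packing crate with cleats, 54 (its x) x 70 (its y) x 100 mm tall, 0.14 to 0.28 kg, loose, smooth box to the touch, plain underside. Origin: centre of the underside; z towards its top, x away from the robot within 11 degrees at the start, when it stands upright. Lying tipped over, its z is level and points away from the robot, its origin is 27 mm above the bench.
- crate_2: The same crate in all outward respects, frame and mass range, but stamped underneath. The two change places at random.
- crate_1_top (a point): Centre of the top face of crate_1, 100 mm along its z. Pushed away from the robot and a little upward, within 20 mm of its top, a crate tips over its far bottom edge with little sliding (pushed lower it slides upright), passes balance at 28 degrees and falls on its far side by itself.
- crate_2_top (a point): Centre of the top face of crate_2, 100 mm along its z; the end that leads when the lying crate is pushed to the rail.
- stamp (a point): Centre of the stamp on the underside of crate_2: a dark burnt ring of 46 mm across with one bar through its middle. It lies at the origin of crate_2 and cannot be seen until the crate is tipped.
- rail: Dispatch rail: a 310 mm long, 45 mm high angle iron fixed to the bench behind the crates, running left to right, turned up to 4 degrees either way. Origin: foot of the middle of its flat upright face, which looks at the robot; x points away from the robot, square to the face; y along the rail to the left.
- box_tube: Rusty square tube offcut, 30 x 60 x 30 mm, loose, to the left of the crates. Origin: centre of its underside.
- spare_nozzle: Copper welding nozzle, 27 mm across, 58 mm tall, standing upright and loose right between the crates. Origin: centre of its underside.
- tip_box: Small orange box with a dark lid, 44 x 64 x 26 mm, loose, nearest the robot between the crates. Origin: centre of its underside.
- caliper: Vernier caliper, 54 x 190 x 10 mm, lying loose to the left of the crates. Origin: centre of its underside.
- mig_pliers: Red-handled pliers, 55 x 177 x 14 mm, lying loose to the right of the crates. Origin: centre of its underside.
- nut_3: Rusty hexagon nut, 20 mm across, 10 mm high, loose, lying flat beyond the nozzle, between where the crates will fall. Origin: centre of its underside.
- bench_vise: Bench vise fixed to the table at the right, to be kept clear of: a solid of 130 mm height that reaches from the table's front edge to 0.1 m beyond its origin and 65 mm to either side of it; a hand low behind the right-hand crate passes close to it. Origin: centre of its base.

How it is judged (in metres and radians):
On the way, in this order (a step that is already met when the one before it is completed fails the run):
1. one crate lies tipped over, underside facing the robot (((angle between crate_1's own z axis and vertical above 1.45 rad and z of rail in the frame of crate_1 above 0.05 m) or (angle between crate_2's own z axis and vertical above 1.45 rad and z of rail in the frame of crate_2 above 0.05 m))), for 0.2 s.
2. both crates lie tipped over, undersides facing the robot (angle between each of crate_1, crate_2's own z axis and vertical above 1.45 rad and z of rail in the frame of crate_1 above 0.05 m and z of rail in the frame of crate_2 above 0.05 m and x of crate_2_top in the frame of rail below -0.012 m), for 0.2 s.
At the end, for the whole second after the job is handed in: Both crates lie on the bench on a side, tops pointing away from the robot. The middle of the stamped crate's top is within 8 mm of the rail's face, within the rail's length, the crate square to the rail within 6 degrees; the plain crate's top is more than 12 mm short of the rail. Both at rest (angle between crate_1's own z axis and vertical between 1.45 and 1.69 rad and z of rail in the frame of crate_1 above 0.05 m and x of crate_1_top in the frame of rail below -0.012 m and angle between crate_2's own z axis and vertical between 1.45 and 1.69 rad and height (world z) of each of crate_2_top, crate_1_top below 0.045 m and x of crate_2_top in the frame of rail between -0.008 and 0.005 m and y of crate_2_top in the frame of rail between -0.15 and 0.15 m and angle between the z axis of crate_2 and the x axis of rail, either way round below 0.1 rad and linear speed of each of crate_1, crate_2 below 0.02 m/s); the robot touches nothing.
It fails at once if a crate is lifted off the bench (height (world z) of any of crate_1, crate_2 above 0.05 m or height (world z) of any of crate_1_top, crate_2_top above 0.125 m).
It fails at once if the plain crate is pushed up to the rail (x of crate_1_top in the frame of rail above -0.005 m).
It fails at once if a small part or tool is moved by more than 30 mm or knocked over (angle between spare_nozzle's own z axis and vertical above 0.5 rad or distance of any of nut_3, spare_nozzle, tip_box, box_tube, caliper, mig_pliers from where it was at the start of the episode above 0.03 m).
It fails at once if the stamped crate is driven hard into the rail (over 40 N) (contact force between crate_2 and rail above 40 N).
It also fails if it takes over 51 s, if anything falls off the work surface, if the arm or the gripper's body presses on something with over 40 N, if the wrist force passes 120 N, or if a joint passes its speed limit or range.

## Working session

There is one attempt and no reset: what is moved stays moved. The work goes in short steps, Python scripts to look and compute and a tool call to move; the robot and the scene stay as the last step left them, time stands still between calls to the robot, and variables do not carry over. Pictures are saved under pics/ and viewed, about 8 in all and at most 12, crops included, and the job is handed in when it is done.

Besides the shell and the picture viewer there is one more tool, called after "Call:" as a command line: name --argument value ..., lists and objects as JSON in quotes. step_arm: Moves the arm, as the interface text tells. Its arguments: {"type":"object","properties":{"increments":{"type":"array","items":{"type":"object","properties":{"tx":{"type":"number"},"ty":{"type":"number"},"tz":{"type":"number"},"ax":{"type":"number"},"ay":{"type":"number"},"az":{"type":"number"},"claw":{"type":"number"}}}},"newtons":{"type":"number"}},"required":["increments"]}

```bash
mkdir -p pics
cat > h.py <<'E'
import numpy as np, cv2
from plant import r, optics
def cap(n,f=None):
    c=optics.capture(n)
    if f: cv2.imwrite('pics/'+f,c['image'])
    v,u=np.mgrid[0:480,0:640]; d=c['depth']
    P=np.stack([(u-c['cx'])/c['fx']*d,(v-c['cy'])/c['fy']*d,d],-1)
    c['W']=(P-c['t'])@c['R']; c['W'][d==0]=np.nan
    return c
E
python3 - <<'E'
from h import *
s=r.get_state();print({k:s[k] for k in('time_s','tcp_pos','eef_rot','contact_force','gripper_width')},r.finger_overhang)
c=cap('top','top0.png');np.savez('top0.npz',**{k:c[k] for k in('W','image')})
print(c['R'],c['t'],c['fx'])
c=cap('scene','scene0.png');print(c['R'],c['t'])
E
```

```text
{'time_s': 0.0, 'tcp_pos': array([ 0.15493035, -0.65653861,  0.24463878]), 'eef_rot': array([ 1.79908399e+02, -1.01502142e-02, -1.66724835e+02]), 'contact_force': array([0.59984452, 0.03987848, 0.53427703]), 'gripper_width': 0.08760228481227379} 0.019
[[-0.09327679 -0.99563893 -0.00160244]
 [-0.9723248   0.09143863 -0.21499643]
 [ 0.21420534 -0.01849608 -0.97661352]] [-0.04885625  0.56025876  1.15829222] 600.4420579237162
[[-0.70382711 -0.71036717 -0.00242612]
 [-0.36312976  0.36271771 -0.8582381 ]
 [ 0.61054417 -0.60317025 -0.51324602]] [0.33079931 0.32407885 0.95791278]
```

View pics/top0.png

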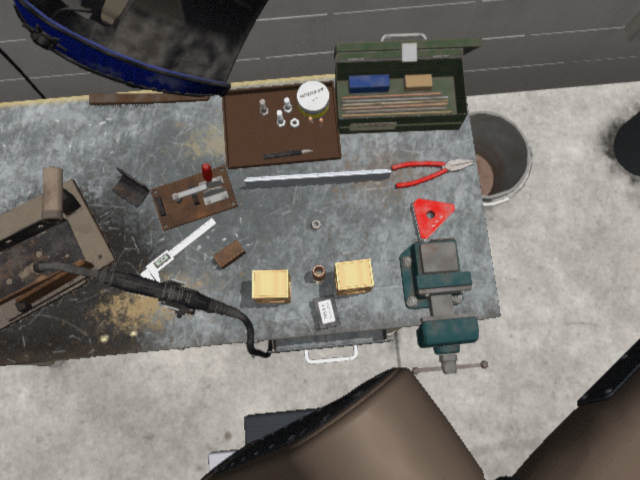

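View pics/scene0.png

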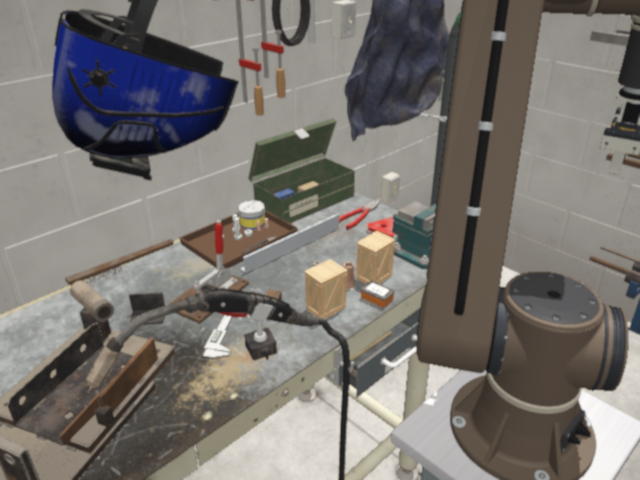

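The top view shows the crates at (270,286) and (354,276), the nozzle at (319,271), the tip box at (326,312) and the nut at (316,224). The rail runs from (247,182) to (390,174), and the vise is at right around (440,290). Next I measure positions.

Run:
```python
from h import *
z=np.load('top0.npz');W=z['W'];im=z['image']
def box(n,u0,u1,v0,v1,zl,zh):
    w=W[v0:v1,u0:u1].reshape(-1,3);w=w[(w[:,2]>zl)&(w[:,2]<zh)]
    q=cv2.minAreaRect((w[:,:2]*1000).astype(np.float32))
    print(n,len(w),'mean',w.mean(0).round(4),'rect',np.round(q[0],1),np.round(q[1],1),round(q[2],1),'rng',w.min(0).round(3),w.max(0).round(3))
box('L',240,302,255,315,.09,.115)
box('R',326,384,250,305,.09,.115)
box('noz',306,328,260,290,.045,.07)
box('tip',308,345,290,335,.018,.035)
box('nut',308,325,215,234,.006,.02)
box('tube',208,250,235,275,.02,.04)
box('rail',240,395,165,192,.035,.055)
box('railall',240,395,165,195,.006,.055)
box('vise',395,480,235,350,.06,.2)
box('cal',140,220,215,285,.004,.03)
box('bench',280,300,200,220,-.1,.1)
# rail top edge front line
m=(W[...,2]>.036)&(W[...,2]<.055);m[:165]=0;m[195:]=0;m[:,:247]=0;m[:,388:]=0
w=W[m];f=np.polyfit(w[:,1],w[:,0],1);print('rail fit',f,w[:,1].min(),w[:,1].max())
res=w[:,0]-np.polyval(f,w[:,1]);print(np.percentile(res,[2,10,50,90,98]))
a=im[240:340,230:400];cv2.imwrite('pics/c0.png',cv2.resize(a,None,fx=4.6,fy=4.6,interpolation=2))
```

```text
L 1037 mean [0.46   0.0055 0.1008] rect [460.7   5.8] [70.1 54.4] 86.0 rng [ 0.431 -0.031  0.09 ] [0.489 0.042 0.107]
R 1023 mean [ 0.4634 -0.1575  0.1008] rect [ 464.  -157.6] [54.9 70.3] 1.8 rng [ 0.436 -0.193  0.09 ] [ 0.492 -0.122  0.107]
noz 66 mean [ 0.4824 -0.0904  0.0557] rect [482.9 -90.2] [22.2 23.5] 85.0 rng [ 0.471 -0.102  0.045] [ 0.495 -0.079  0.063]
tip 676 mean [ 0.4044 -0.0987  0.0274] rect [ 405.9 -109.7] [63.3 66.8] 8.0 rng [ 0.371 -0.139  0.019] [ 0.441 -0.073  0.034]
nut 53 mean [ 0.5907 -0.0944  0.0107] rect [586.  -95.4] [27.  18.2] 12.6 rng [ 0.572 -0.103  0.006] [ 0.6   -0.084  0.015]
tube 444 mean [0.5414 0.0916 0.031 ] rect [542.3  91.9] [31.5 59.5] 31.3 rng [0.515 0.059 0.02 ] [0.57  0.124 0.037]
rail 565 mean [ 0.686  -0.1065  0.0439] rect [ 686.6 -106.4] [309.   8.] 88.5 rng [ 0.679 -0.261  0.035] [0.693 0.048 0.054]
railall 1414 mean [ 0.689  -0.1019  0.0277] rect [ 691.3 -105.6] [334.7  64.9] 83.9 rng [ 0.648 -0.275  0.006] [0.735 0.06  0.054]
vise 5209 mean [ 0.4075 -0.3189  0.1134] rect [ 411.4 -322.1] [217.4 106.3] 0.8 rng [ 0.303 -0.375  0.06 ] [ 0.521 -0.269  0.136]
cal 1805 mean [0.5766 0.2018 0.0087] rect [564.6 197. ] [175.8 149.4] 84.5 rng [0.483 0.111 0.004] [0.647 0.283 0.03 ]
bench 399 mean [ 0.6305 -0.041   0.0008] rect [630.5 -40.9] [41.5 44.7] 85.6 rng [ 0.607 -0.063 -0.006] [ 0.653 -0.019  0.01 ]
rail fit [0.02895004 0.68918729] -0.25460165076134966 0.04231188843628384
[-0.00277453 -0.00205876 -0.00042774  0.00262722  0.0037176 ]
```

View pics/c0.png

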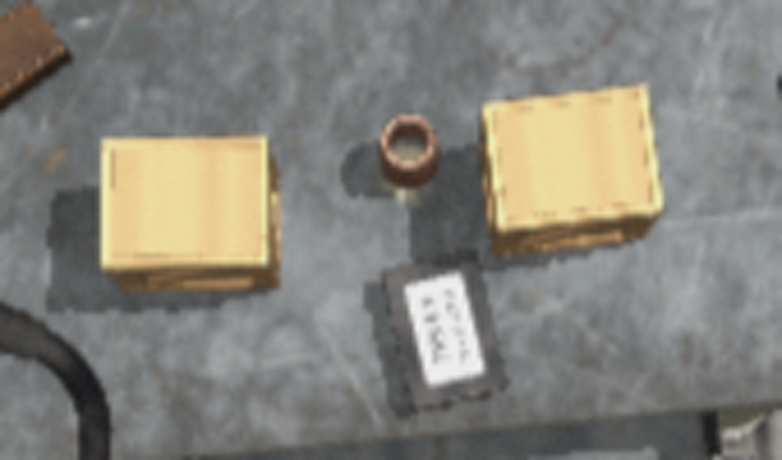

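Call:
step_arm --increments '[{"tx": 21, "ty": 41.5, "az": -1, "claw": -1}, {"tx": 21, "ty": 41.5, "az": -1, "claw": -1}, {"tx": 21, "ty": 41.5, "az": -1, "claw": -1}, {"tx": 21, "ty": 41.5, "az": -1, "claw": -1}, {"tx": 21, "ty": 41.5, "az": -1, "claw": -1}, {"tx": 21, "ty": 41.5, "az": -1, "claw": -1}, {"tx": 21, "ty": 41.5, "az": -1, "claw": -1}, {"tx": 21, "ty": 41.5, "az": -1, "claw": -1}, {"tx": 21, "ty": 41.5, "az": -1, "claw": -1}, {"tx": 21, "ty": 41.5, "az": -1, "claw": -1}, {"tx": 21, "ty": 41.5, "az": -1, "claw": -1}, {"tx": 21, "ty": 41.5, "az": -0.5, "claw": -1}]'

```text
$.increments[0]: bad value
```

Call:
step_arm --increments '[{"tx": 21, "ty": 41.5, "tz": 0, "ax": 0, "ay": 0, "az": -1, "claw": -1}]' --newtons 10

```text
time_s: 0.2
tcp_pos: [0.1746, -0.6174, 0.2433]
eef_rot: [179.9, -0.1, -167.9]
contact_force: [1.3, 1.1, 0.8]
gripper_width: 0.0835
```

Call:
step_arm --increments '[{"tx": 21, "ty": 42, "tz": 0, "ax": 0, "ay": 0, "az": -1, "claw": -1}, {"tx": 21, "ty": 42, "tz": 0, "ax": 0, "ay": 0, "az": -1, "claw": -1}, {"tx": 21, "ty": 42, "tz": 0, "ax": 0, "ay": 0, "az": -1, "claw": -1}, {"tx": 21, "ty": 42, "tz": 0, "ax": 0, "ay": 0, "az": -1, "claw": -1}, {"tx": 21, "ty": 42, "tz": 0, "ax": 0, "ay": 0, "az": -1, "claw": -1}, {"tx": 21, "ty": 42, "tz": 0, "ax": 0, "ay": 0, "az": -1, "claw": -1}, {"tx": 21, "ty": 42, "tz": 0, "ax": 0, "ay": 0, "az": -1, "claw": -1}, {"tx": 21, "ty": 42, "tz": 0, "ax": 0, "ay": 0, "az": -1, "claw": -1}, {"tx": 21, "ty": 42, "tz": 0, "ax": 0, "ay": 0, "az": -1, "claw": -1}, {"tx": 21, "ty": 42, "tz": 0, "ax": 0, "ay": 0, "az": -1, "claw": -1}, {"tx": 21, "ty": 42, "tz": 0, "ax": 0, "ay": 0, "az": -0.4, "claw": -1}, {"tx": 0, "ty": 0, "tz": 0, "ax": 0, "ay": 0, "az": 0, "claw": -1}]'

```text
time_s: 1.4
tcp_pos: [0.409, -0.1495, 0.2457]
eef_rot: [180.0, 0.1, -177.8]
contact_force: [0.0, -0.0, 0.1]
gripper_width: 0.0005
```

Call:
step_arm --increments '[{"tx": 0, "ty": -4, "tz": -45, "ax": 0, "ay": 0, "az": 0, "claw": -1}, {"tx": 0, "ty": -4, "tz": -45, "ax": 0, "ay": 0, "az": 0, "claw": -1}, {"tx": 0, "ty": 0, "tz": -47, "ax": 0, "ay": 0, "az": 0, "claw": -1}, {"tx": 5, "ty": 0, "tz": 0, "ax": 0, "ay": 0, "az": 0, "claw": -1}, {"tx": 5, "ty": 0, "tz": 0, "ax": 0, "ay": 0, "az": 0, "claw": -1}]'

```text
time_s: 1.9
tcp_pos: [0.4173, -0.1619, 0.1091]
eef_rot: [-180.0, -0.1, -178.1]
contact_force: [0.5, 0.4, 0.5]
gripper_width: 0.0003
```

Call:
step_arm --increments '[{"tx": 4, "ty": 3, "tz": 0, "ax": 0, "ay": 0, "az": 0, "claw": -1}, {"tx": 5, "ty": 0, "tz": 0, "ax": 0, "ay": 0, "az": 0, "claw": -1}, {"tx": 5, "ty": 0, "tz": 2, "ax": 0, "ay": 0, "az": 0, "claw": -1}, {"tx": 5, "ty": 0, "tz": 2.5, "ax": 0, "ay": 0, "az": 0, "claw": -1}, {"tx": 5, "ty": 0, "tz": 2, "ax": 0, "ay": 0, "az": 0, "claw": -1}, {"tx": 5, "ty": 0, "tz": 2, "ax": 0, "ay": 0, "az": 0, "claw": -1}, {"tx": 5, "ty": 0, "tz": 1.5, "ax": 0, "ay": 0, "az": 0, "claw": -1}]'

```text
time_s: 2.6
tcp_pos: [0.4516, -0.1584, 0.1189]
eef_rot: [-180.0, 0.0, -178.1]
contact_force: [-0.6, -0.1, 0.0]
gripper_width: 0.0004
```

Run:
```python
from h import *
c=cap('scene','s1.png')
cv2.imwrite('pics/s1c.png',cv2.resize(c['image'][200:330,260:440],None,fx=4,fy=4))
print(r.get_state()['contact_force'])
```

```text
[1.08328994 0.05503522 0.15781896]
```

View pics/s1c.png

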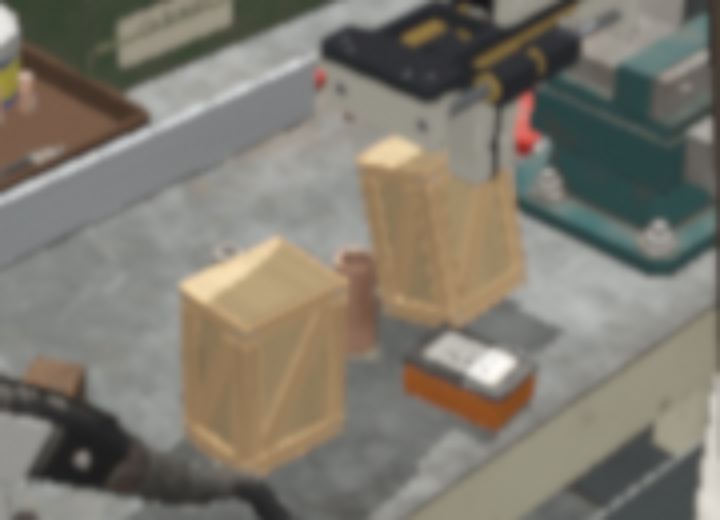

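The enlarged scene view shows the right crate (450,240) tilting forward cleanly, with the left crate and small parts undisturbed. I'll continue the push.

Call:
step_arm --increments '[{"tx": 5, "ty": 0, "tz": 1.5, "ax": 0, "ay": 0, "az": 0, "claw": -1}, {"tx": 5, "ty": 0, "tz": 1.5, "ax": 0, "ay": 0, "az": 0, "claw": -1}, {"tx": 5, "ty": 0, "tz": 1, "ax": 0, "ay": 0, "az": 0, "claw": -1}, {"tx": 5, "ty": 0, "tz": 1, "ax": 0, "ay": 0, "az": 0, "claw": -1}, {"tx": 4, "ty": 0, "tz": 0, "ax": 0, "ay": 0, "az": 0, "claw": -1}, {"tx": 4, "ty": 0, "tz": 0, "ax": 0, "ay": 0, "az": 0, "claw": -1}, {"tx": 4, "ty": 0, "tz": 0, "ax": 0, "ay": 0, "az": 0, "claw": -1}, {"tx": 4, "ty": 0, "tz": 0, "ax": 0, "ay": 0, "az": 0, "claw": -1}, {"tx": 0, "ty": 0, "tz": 0, "ax": 0, "ay": 0, "az": 0, "claw": -1}, {"tx": 0, "ty": 0, "tz": 5, "ax": 0, "ay": 0, "az": 0, "claw": -1}, {"tx": -20, "ty": 10, "tz": 25, "ax": 0, "ay": 0, "az": 0, "claw": -1}, {"tx": -30, "ty": 30, "tz": 20, "ax": 0, "ay": 0, "az": 0, "claw": -1}]'

```text
time_s: 3.85
tcp_pos: [0.4374, -0.1191, 0.1741]
eef_rot: [-179.9, -0.1, -178.2]
contact_force: [-0.2, 2.4, 0.5]
gripper_width: 0.0008
```

Run:
```python
from h import *
c=cap('top')
W=c['W'];m=(W[...,1]<-.10)&(W[...,1]>-.24)&(W[...,0]>.47)&(W[...,0]<.66)&(W[...,2]>.02)&(W[...,2]<.2)
w=W[m];print(len(w),np.median(w,0),w.min(0),w.max(0), np.percentile(w[:,2],[5,50,95]))
```

```text
return _methods._mean(a, axis=axis, dtype=dtype,
  ret = um.true_divide(
Traceback (most recent call last):
ValueError: zero-size array to reduction operation minimum which has no identity
```

Run:
```python
from h import *
W=np.load('top0.npz')['W']
m=(W[...,0]>.33)&(W[...,0]<.5)&(W[...,1]>.044)&(W[...,1]<.13)&(W[...,2]>.02)
w=W[m];print(len(w),w.min(0),w.max(0)); 
for y in np.arange(.045,.13,.02):
  q=w[abs(w[:,1]-y)<.01]; print(y,len(q),q[:,2].max() if len(q) else 0)
```

```text
511 [0.37682709 0.05572937 0.02008658] [0.44879751 0.12981532 0.09368627]
0.045 0 0
0.065 111 0.04562341137955431
0.085 115 0.05547928365758325
0.10500000000000001 145 0.07100526585787881
0.125 140 0.09368626937898746
```

Call:
step_arm --increments '[{"tx": -28, "ty": 10, "tz": 0, "ax": 0, "ay": 0, "az": -1, "claw": -1}, {"tx": 0, "ty": 39, "tz": 0, "ax": 0, "ay": 0, "az": -1.8, "claw": -1}, {"tx": 0, "ty": 39, "tz": 0, "ax": 0, "ay": 0, "az": -2, "claw": -1}, {"tx": 0, "ty": 35, "tz": -10, "ax": 0, "ay": 0, "az": -1, "claw": -1}, {"tx": 0, "ty": 0, "tz": -28, "ax": 0, "ay": 0, "az": 0, "claw": -1}, {"tx": 0, "ty": 0, "tz": -28, "ax": 0, "ay": 0, "az": 0, "claw": -1}, {"tx": 0, "ty": 0, "tz": 0, "ax": 0, "ay": 0, "az": 0, "claw": -1}]'

```text
time_s: 4.6
tcp_pos: [0.4067, 0.004, 0.1054]
eef_rot: [-179.9, -0.3, 176.1]
contact_force: [-0.1, 0.7, 0.4]
gripper_width: 0.0005
```

Run:
```python
from h import *
c=cap('top','t2.png')
cv2.imwrite('pics/t2c.png',cv2.resize(c['image'][150:340,200:420],None,fx=3,fy=3))
c=cap('scene');cv2.imwrite('pics/s2c.png',cv2.resize(c['image'][200:330,260:440],None,fx=4,fy=4))
```

```text
(no output)
```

View pics/s2c.png

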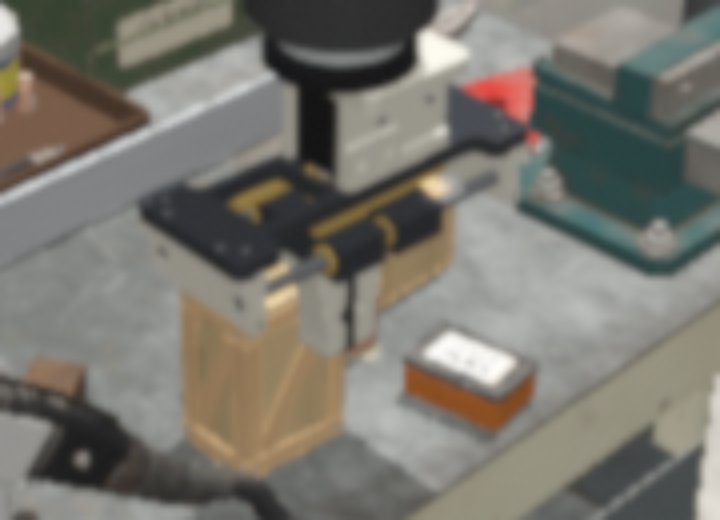

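The right crate is down behind the gripper (430,250). Now the left one.

Call:
step_arm --increments '[{"tx": 6, "ty": 2.5, "tz": 2, "ax": 0, "ay": 0, "az": 0, "claw": -1}, {"tx": 6, "ty": 0, "tz": 0, "ax": 0, "ay": 0, "az": 0, "claw": -1}, {"tx": 5, "ty": -0.3, "tz": 0, "ax": 0, "ay": 0, "az": 0, "claw": -1}, {"tx": 5, "ty": -0.3, "tz": 2, "ax": 0, "ay": 0, "az": 0, "claw": -1}, {"tx": 5, "ty": -0.3, "tz": 2.5, "ax": 0, "ay": 0, "az": 0, "claw": -1}, {"tx": 5, "ty": -0.3, "tz": 2, "ax": 0, "ay": 0, "az": 0, "claw": -1}, {"tx": 5, "ty": -0.3, "tz": 2, "ax": 0, "ay": 0, "az": 0, "claw": -1}, {"tx": 5, "ty": -0.3, "tz": 2, "ax": 0, "ay": 0, "az": 0, "claw": -1}, {"tx": 5, "ty": -0.3, "tz": 1.5, "ax": 0, "ay": 0, "az": 0, "claw": -1}, {"tx": 5, "ty": -0.3, "tz": 1.5, "ax": 0, "ay": 0, "az": 0, "claw": -1}, {"tx": 5, "ty": -0.3, "tz": 1, "ax": 0, "ay": 0, "az": 0, "claw": -1}, {"tx": 5, "ty": -0.3, "tz": 1, "ax": 0, "ay": 0, "az": 0, "claw": -1}]'

```text
time_s: 5.9
tcp_pos: [0.4715, 0.0041, 0.1251]
eef_rot: [-180.0, 0.0, 176.1]
contact_force: [0.7, 0.3, 0.0]
gripper_width: 0.0003
```

Call:
step_arm --increments '[{"tx": 4, "ty": -0.3, "tz": 0, "ax": 0, "ay": 0, "az": 0, "claw": -1}, {"tx": 4, "ty": -0.3, "tz": 0, "ax": 0, "ay": 0, "az": 0, "claw": -1}, {"tx": 4, "ty": -0.3, "tz": 0, "ax": 0, "ay": 0, "az": 0, "claw": -1}, {"tx": 4, "ty": -0.3, "tz": 0, "ax": 0, "ay": 0, "az": 0, "claw": -1}, {"tx": 0, "ty": 0, "tz": 0, "ax": 0, "ay": 0, "az": 0, "claw": -1}, {"tx": 0, "ty": 0, "tz": 5, "ax": 0, "ay": 0, "az": 0, "claw": -1}, {"tx": -25, "ty": 0, "tz": 30, "ax": 0, "ay": 0, "az": 0, "claw": -1}, {"tx": -40, "ty": 0, "tz": 30, "ax": 0, "ay": 0, "az": 0, "claw": -1}, {"tx": 0, "ty": -40, "tz": 30, "ax": 0, "ay": 0, "az": 0, "claw": -1}, {"tx": 0, "ty": -40, "tz": 30, "ax": 0, "ay": 0, "az": 0, "claw": -1}, {"tx": 0, "ty": 0, "tz": 40, "ax": 0, "ay": 0, "az": 0, "claw": -1}, {"tx": 0, "ty": 0, "tz": 40, "ax": 0, "ay": 0, "az": 0, "claw": -1}]'

```text
time_s: 7.1
tcp_pos: [0.421, -0.0783, 0.332]
eef_rot: [180.0, 0.0, 176.0]
contact_force: [1.3, -0.3, 0.2]
gripper_width: 0.0006
```

Run:
```python
from h import *
c=cap('top','t3.png');a=c['image'][120:340,180:440]
d=cap('scene')['image'][180:340,240:440]
w=cap('wrist')['image']
A=np.zeros((600,800,3),np.uint8)
A[:271,:320]=cv2.resize(a,(320,271));A[:300,400:775]=cv2.resize(d,(375,300));A[300:,200:600]=cv2.resize(w,(400,300))
cv2.imwrite('pics/m3.png',A)
```

```text
(no output)
```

View pics/m3.png

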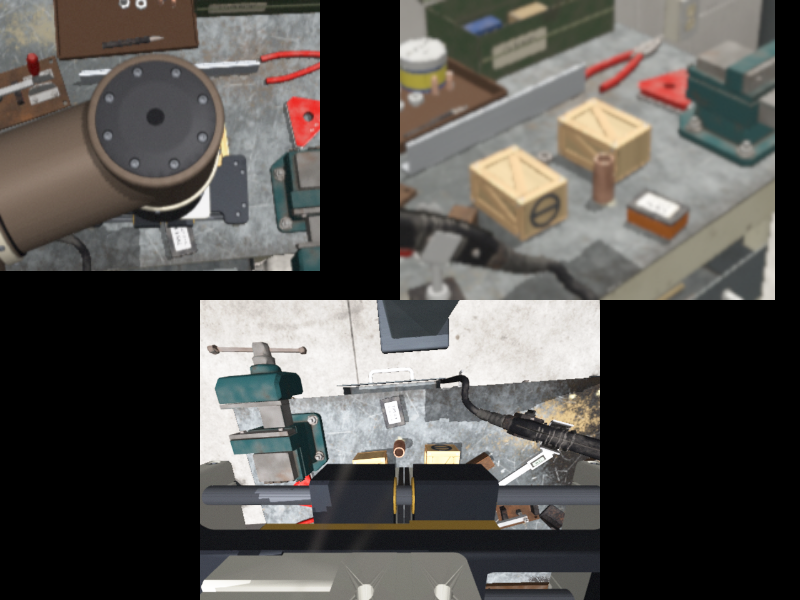

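Both crates lie tipped, and the ring stamp shows on the left one (545,208 in the scene inset). I measure its pose from the scene depth.

```bash
cat > meas.py <<'E'
from h import *
def crates(n='scene'):
    c=cap(n);W=c['W']
    for nm,a,b in(('L',-.07,.06),('R',-.215,-.112)):
        m=(W[...,1]>a)&(W[...,1]<b)&(W[...,0]>.45)&(W[...,0]<.70)&(W[...,2]>.047)&(W[...,2]<.062)
        if nm=='L': m&=~((W[...,0]>.67))
        w=W[m]
        if len(w)<50: print(nm,len(w));continue
        q=cv2.minAreaRect((w[:,:2]*1000).astype(np.float32))
        print(nm,len(w),'rect',np.round(q[0],1),np.round(q[1],1),round(q[2],1),'rng',w.min(0).round(4),w.max(0).round(4))
    m=(W[...,1]>-.25)&(W[...,1]<.04)&(W[...,0]>.66)&(W[...,0]<.70)&(W[...,2]>.01)&(W[...,2]<.04)
    w=W[m]
    if len(w)>50:
        f=np.polyfit(w[:,1],w[:,0],1);res=w[:,0]-np.polyval(f,w[:,1]);k=abs(res)<.004
        f=np.polyfit(w[k,1],w[k,0],1);print('rail face x=',f,len(w),k.sum(),res.std())
if __name__=='__main__':
    crates()
    s=r.get_state();print(s['time_s'],s['tcp_pos'],s['eef_rot'][2])
E
python3 meas.py
```

```text
L 855 rect [539.3  -1.2] [ 74.2 104.8] 84.3 rng [ 0.4853 -0.0412  0.047 ] [0.5924 0.0407 0.0558]
R 690 rect [ 546.  -155.8] [ 75.6 105.8] 89.3 rng [ 0.4932 -0.1942  0.047 ] [ 0.5986 -0.1181  0.0568]
rail face x= [0.02945779 0.68863829] 929 887 0.002008384739294616
7.3 [ 0.42198471 -0.07707553  0.33113873] 176.0632901094178
```

Call:
step_arm --increments '[{"tx": 10, "ty": 20, "tz": -35, "ax": 0, "ay": 0, "az": 0.6, "claw": -0.4}, {"tx": 10, "ty": 20, "tz": -35, "ax": 0, "ay": 0, "az": 0.6, "claw": -0.4}, {"tx": 10, "ty": 20, "tz": -35, "ax": 0, "ay": 0, "az": 0.6, "claw": -0.4}, {"tx": 8, "ty": 20, "tz": -35, "ax": 0, "ay": 0, "az": 0.5, "claw": -0.4}, {"tx": 0, "ty": 0, "tz": -30, "ax": 0, "ay": 0, "az": 0, "claw": -0.4}, {"tx": 0, "ty": 0, "tz": -30, "ax": 0, "ay": 0, "az": 0, "claw": -0.4}, {"tx": 0, "ty": 0, "tz": 0, "ax": 0, "ay": 0, "az": 0, "claw": -0.4}]'

```text
time_s: 8.0
tcp_pos: [0.4564, 0.002, 0.1258]
eef_rot: [-179.8, -0.5, 178.4]
contact_force: [-0.0, -0.4, -1.1]
gripper_width: 0.0264
```

Call:
step_arm --increments '[{"tx": 0, "ty": 2, "tz": -30, "ax": 0, "ay": 0, "az": 0, "claw": -0.4}, {"tx": 0, "ty": 0, "tz": -30, "ax": 0, "ay": 0, "az": 0, "claw": -0.4}, {"tx": 0, "ty": 0, "tz": -25, "ax": 0, "ay": 0, "az": 0, "claw": -0.4}, {"tx": 0, "ty": 0, "tz": 0, "ax": 0, "ay": 0, "az": 0, "claw": -0.4}, {"tx": 4, "ty": 0, "tz": 0, "ax": 0, "ay": 0, "az": 0, "claw": -0.4}, {"tx": 4, "ty": 0, "tz": 0, "ax": 0, "ay": 0, "az": 0, "claw": -0.4}]'

```text
time_s: 8.6
tcp_pos: [0.4695, 0.0053, 0.0468]
eef_rot: [180.0, 0.1, 178.4]
contact_force: [0.1, 0.8, 0.2]
gripper_width: 0.0264
```

Call:
step_arm --increments '[{"tx": 2, "ty": 0, "tz": -6, "ax": 0, "ay": 0, "az": 0, "claw": -0.4}, {"tx": 4, "ty": -0.1, "tz": 0, "ax": 0, "ay": 0, "az": 0, "claw": -0.4}, {"tx": 4, "ty": -0.1, "tz": 0, "ax": 0, "ay": 0, "az": 0, "claw": -0.4}, {"tx": 5, "ty": -0.1, "tz": 0, "ax": 0, "ay": 0, "az": 0, "claw": -0.4}, {"tx": 5, "ty": -0.1, "tz": 0, "ax": 0, "ay": 0, "az": 0, "claw": -0.4}, {"tx": 5, "ty": -0.2, "tz": 0, "ax": 0, "ay": 0, "az": 0, "claw": -0.4}, {"tx": 5, "ty": -0.2, "tz": 0, "ax": 0, "ay": 0, "az": 0, "claw": -0.4}, {"tx": 5, "ty": -0.2, "tz": 0, "ax": 0, "ay": 0, "az": 0, "claw": -0.4}, {"tx": 5, "ty": -0.2, "tz": 0, "ax": 0, "ay": 0, "az": 0, "claw": -0.4}, {"tx": 5, "ty": -0.2, "tz": 0, "ax": 0, "ay": 0, "az": 0, "claw": -0.4}, {"tx": 5, "ty": -0.2, "tz": 0, "ax": 0, "ay": 0, "az": 0, "claw": -0.4}, {"tx": 5, "ty": -0.2, "tz": 0, "ax": 0, "ay": 0, "az": 0, "claw": -0.4}]'

```text
time_s: 9.8
tcp_pos: [0.5235, 0.003, 0.039]
eef_rot: [180.0, -0.0, 178.4]
contact_force: [-2.3, -0.5, 1.2]
gripper_width: 0.026
```

Run:
```python
import meas
from h import *
meas.crates()
c=cap('scene')
s=r.get_state();print(s['time_s'],s['tcp_pos'],s['contact_force'],s['gripper_width'])
cv2.imwrite('pics/s4.png',cv2.resize(c['image'][180:340,240:440],None,fx=4,fy=3.75))
```

```text
L 125 rect [519.2  11.3] [71.2 43.4] 51.1 rng [ 0.5098 -0.0294  0.0473] [0.5583 0.038  0.0618]
R 392 rect [ 543.5 -155.8] [100.9  74.3] 1.4 rng [ 0.4925 -0.194   0.0471] [ 0.5948 -0.1198  0.0565]
rail face x= [0.03145116 0.68868497] 390 374 0.0019585848596459527
9.9 [0.52423551 0.00324691 0.0390932 ] [-0.44140228  0.23512035  0.14085043] 0.02644869504254488
```

View pics/s4.png

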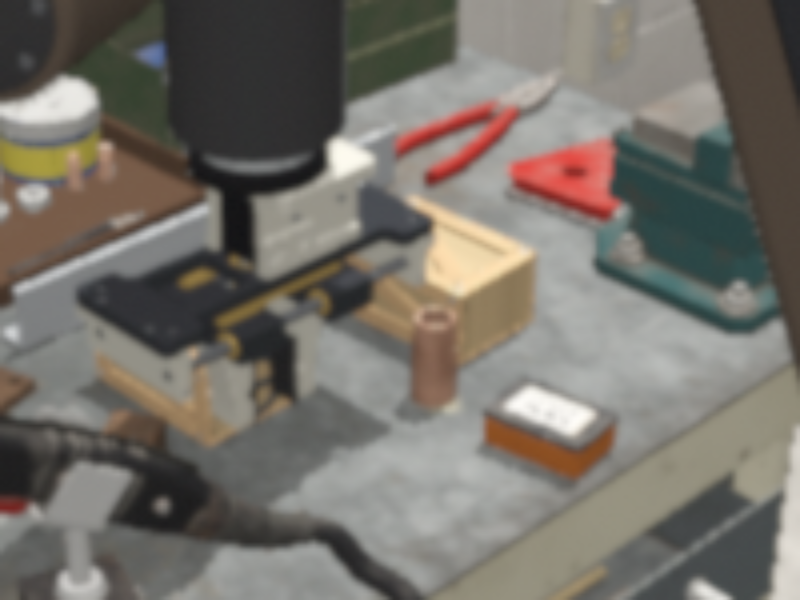

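The crate is being pushed in line (fingers at 260,370). The right crate's underside is plain and nothing else has moved. Continuing.

Call:
step_arm --increments '[{"tx": 5, "ty": -0.2, "tz": 0, "ax": 0, "ay": 0, "az": 0, "claw": -0.4}, {"tx": 5, "ty": -0.2, "tz": 0, "ax": 0, "ay": 0, "az": 0, "claw": -0.4}, {"tx": 5, "ty": -0.1, "tz": 0, "ax": 0, "ay": 0, "az": 0, "claw": -0.4}, {"tx": 5, "ty": -0.1, "tz": 0, "ax": 0, "ay": 0, "az": 0, "claw": -0.4}, {"tx": 5, "ty": -0.1, "tz": 0, "ax": 0, "ay": 0, "az": 0, "claw": -0.4}, {"tx": 5, "ty": -0.1, "tz": 0, "ax": 0, "ay": 0, "az": 0, "claw": -0.4}, {"tx": 4, "ty": -0.1, "tz": 0, "ax": 0, "ay": 0, "az": 0, "claw": -0.4}, {"tx": 3, "ty": -0.1, "tz": 0, "ax": 0, "ay": 0, "az": 0, "claw": -0.4}, {"tx": 3, "ty": 0, "tz": 0, "ax": 0, "ay": 0, "az": 0, "claw": -0.4}, {"tx": 2, "ty": 0, "tz": 0, "ax": 0, "ay": 0, "az": 0, "claw": -0.4}, {"tx": 0, "ty": 0, "tz": 0, "ax": 0, "ay": 0, "az": 0, "claw": -0.4}]'

```text
time_s: 11.0
tcp_pos: [0.5655, 0.0021, 0.0391]
eef_rot: [180.0, 0.0, 178.4]
contact_force: [-0.4, 0.6, -0.7]
gripper_width: 0.0261
```

Call:
step_arm --increments '[{"tx": 1, "ty": 0, "tz": 0, "ax": 0, "ay": 0, "az": 0, "claw": -0.4}, {"tx": 1, "ty": 0, "tz": 0, "ax": 0, "ay": 0, "az": 0, "claw": -0.4}, {"tx": 1, "ty": 0, "tz": 0, "ax": 0, "ay": 0, "az": 0, "claw": -0.4}, {"tx": 1, "ty": 0, "tz": 0, "ax": 0, "ay": 0, "az": 0, "claw": -0.4}, {"tx": 1, "ty": 0, "tz": 0, "ax": 0, "ay": 0, "az": 0, "claw": -0.4}, {"tx": 1, "ty": 0, "tz": 0, "ax": 0, "ay": 0, "az": 0, "claw": -0.4}]'

```text
time_s: 11.6
tcp_pos: [0.5711, 0.002, 0.0391]
eef_rot: [-180.0, -0.0, 178.4]
contact_force: [-2.6, -1.0, 1.6]
gripper_width: 0.0264
```

Call:
step_arm --increments '[{"tx": 1, "ty": 0, "tz": 0, "ax": 0, "ay": 0, "az": 0, "claw": -0.4}, {"tx": 1, "ty": 0, "tz": 0, "ax": 0, "ay": 0, "az": 0, "claw": -0.4}]'

```text
time_s: 11.8
tcp_pos: [0.5731, 0.0021, 0.0391]
eef_rot: [-180.0, -0.0, 178.4]
contact_force: [-2.4, 0.6, 2.7]
gripper_width: 0.0266
```

Call:
step_arm --increments '[{"tx": 1, "ty": 0, "tz": 0, "ax": 0, "ay": 0, "az": 0, "claw": -0.4}, {"tx": 1, "ty": 0, "tz": 0, "ax": 0, "ay": 0, "az": 0, "claw": -0.4}]'

```text
time_s: 12.0
tcp_pos: [0.5751, 0.0021, 0.0391]
eef_rot: [-180.0, -0.0, 178.4]
contact_force: [-1.9, 0.9, 2.3]
gripper_width: 0.0266
```

Call:
step_arm --increments '[{"tx": 0.7, "ty": 0, "tz": 0, "ax": 0, "ay": 0, "az": 0, "claw": -0.4}, {"tx": 0.3, "ty": 0, "tz": 0, "ax": 0, "ay": 0, "az": 0, "claw": -0.4}]'

```text
time_s: 12.2
tcp_pos: [0.5761, 0.0021, 0.0391]
eef_rot: [180.0, 0.0, 178.4]
contact_force: [-3.0, -1.2, 1.8]
gripper_width: 0.0264
```

Call:
step_arm --increments '[{"tx": 0.7, "ty": 0, "tz": 0, "ax": 0, "ay": 0, "az": 0, "claw": -0.4}, {"tx": 0.3, "ty": 0, "tz": 0, "ax": 0, "ay": 0, "az": 0, "claw": -0.4}]'

```text
time_s: 12.4
tcp_pos: [0.5764, 0.002, 0.0389]
eef_rot: [-180.0, -0.1, 178.4]
contact_force: [-5.4, 0.9, 4.8]
gripper_width: 0.0261
```

Call:
step_arm --increments '[{"tx": 0.4, "ty": 0, "tz": 0, "ax": 0, "ay": 0, "az": 0, "claw": -0.4}, {"tx": 0, "ty": 0, "tz": 0, "ax": 0, "ay": 0, "az": 0, "claw": -0.4}]'

```text
time_s: 12.6
tcp_pos: [0.5764, 0.002, 0.0389]
eef_rot: [-180.0, -0.1, 178.4]
contact_force: [-5.4, 1.7, 4.1]
gripper_width: 0.0263
```

Call:
step_arm --increments '[{"tx": 0.8, "ty": 0, "tz": 0, "ax": 0, "ay": 0, "az": 0, "claw": -0.4}, {"tx": 0, "ty": 0, "tz": 0, "ax": 0, "ay": 0, "az": 0, "claw": -0.4}]'

```text
time_s: 12.8
tcp_pos: [0.5764, 0.0019, 0.0387]
eef_rot: [-180.0, -0.2, 178.4]
contact_force: [-8.9, 1.9, 6.4]
gripper_width: 0.0264
```

Stalled at 0.5764 m with the force rising to 9 N, so the crate is against the rail. I back off and check.

Call:
step_arm --increments '[{"tx": -4, "ty": 0, "tz": 0, "ax": 0, "ay": 0, "az": 0, "claw": -0.4}, {"tx": -10, "ty": 0, "tz": 0, "ax": 0, "ay": 0, "az": 0, "claw": -0.4}, {"tx": -20, "ty": 0, "tz": 0, "ax": 0, "ay": 0, "az": 0, "claw": -0.4}, {"tx": -20, "ty": 0, "tz": 20, "ax": 0, "ay": 0, "az": 0, "claw": -0.4}, {"tx": 0, "ty": 0, "tz": 40, "ax": 0, "ay": 0, "az": 0, "claw": -0.4}, {"tx": 0, "ty": 0, "tz": 45, "ax": 0, "ay": 0, "az": 0, "claw": -0.4}, {"tx": 0, "ty": 0, "tz": 45, "ax": 0, "ay": 0, "az": 0, "claw": -0.4}, {"tx": -40, "ty": 0, "tz": 20, "ax": 0, "ay": 0, "az": 0, "claw": -0.4}, {"tx": -40, "ty": 0, "tz": 20, "ax": 0, "ay": 0, "az": 0, "claw": -0.4}, {"tx": 0, "ty": -30, "tz": 20, "ax": 0, "ay": 0, "az": 0, "claw": -0.4}, {"tx": 0, "ty": -30, "tz": 20, "ax": 0, "ay": 0, "az": 0, "claw": -0.4}]'

```text
time_s: 13.9
tcp_pos: [0.4433, -0.0578, 0.2707]
eef_rot: [179.9, 0.2, 178.6]
contact_force: [1.6, -0.1, -0.2]
gripper_width: 0.0261
```

Run:
```python
import meas
from h import *
meas.crates()
c=cap('scene');W=c['W']
# crate L leading edge vs rail face
m=(W[...,1]>-.05)&(W[...,1]<.045)&(W[...,0]>.56)&(W[...,0]<.70)&(W[...,2]>.0505)&(W[...,2]<.06)
w=W[m];q=cv2.minAreaRect((w[:,:2]*1000).astype(np.float32));print(q,w.max(0))
s=r.get_state();print(s['time_s'],s['tcp_pos'])
cv2.imwrite('pics/s5.png',cv2.resize(c['image'][180:330,230:430],None,fx=4,fy=4,interpolation=2))
```

```text
L 607 rect [627.5  -1.1] [75.1 85.8] 86.2 rng [ 0.5831 -0.0384  0.047 ] [0.6697 0.038  0.0562]
R 686 rect [ 545.1 -155.4] [104.3  75.4] 1.5 rng [ 0.4922 -0.1935  0.047 ] [ 0.5965 -0.1179  0.0562]
rail face x= [0.00218059 0.68387775] 660 481 0.004988156460741223
((635.8765869140625, -0.278167724609375), (71.38099670410156, 104.6064453125), 89.26524353027344) [0.68813398 0.03552851 0.05612541]
14.0 [ 0.44509954 -0.0595698   0.27214432]
```

View pics/s5.png

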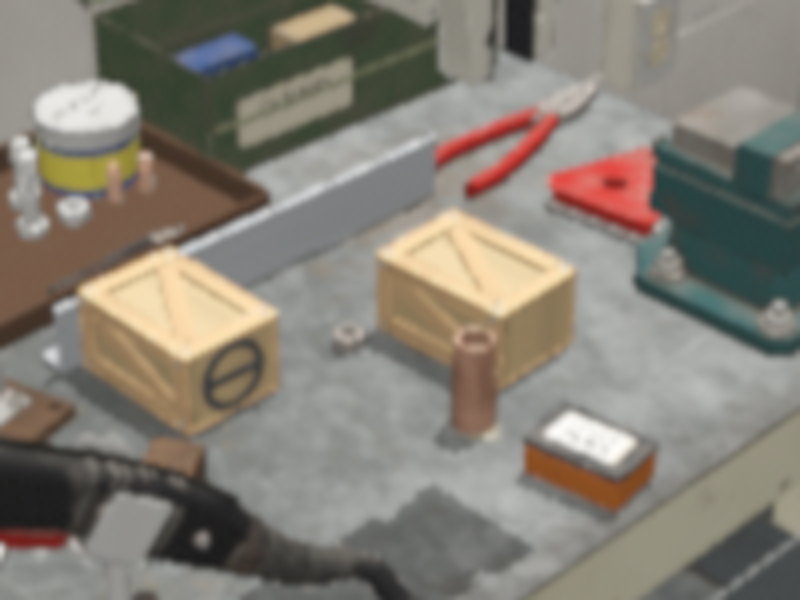

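The stamped crate sits against the rail (80–200, 250–300), the plain one lies well short of it, and all parts are in place. Handing in.

```bash
python3 -c "
from plant import r
print(r.close_job())"
```

```text
the job is handed in; nothing more can be done
None
```

I tipped both crates away from the robot with closed fingers; the ring stamp turned out to be on the left-hand crate. I then pushed that crate to the rail with the fingers slightly spread and handed the job in at about 14 s. The hand-in gives no verdict.

**Stamped crate:** The push stalled at TCP x = 0.5764 m with about 9 N on the wrist, well under the 40 N limit. Its leading edge measured about x = 0.688 m, against a rail face at about 0.6886 m. It lies about 105 mm left of the rail's middle, within the 150 mm allowed. From the depth fit it is 1 to 2° off square.

**Plain crate:** Its top is at about x = 0.596 m, roughly 85 to 90 mm short of the rail.

**Small parts and tools:** None had visibly moved in the last picture. I did not re-measure their positions.

**Checks that disagreed:**
- One of two depth fits of the stamped crate, cut off near the rail, gave it an angle of about -4° instead of -0.7°.
- The last rail fit was spoilt by the crate standing in front of it, so the rail figure above comes from the earlier fits. The camera above put the rail face about 3 mm nearer than the scene camera did.

I relied on the contact stall and on the picture showing the crate against the rail.

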